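Level the bar-top riser shelf with a spirit level

ROBOT

A 6-joint arm with a two-finger parallel gripper is mounted at the origin on the work surface. World frame = base frame: x ahead of the robot, y to its left, z up, the work surface at z = 0. Lengths are in m, angles in rad, forces in N, time in s.
With the tool pointing down it reaches from about 0.25 to 0.8 m from the base axis. Payload 3.9 kg.
Tool frame: the origin (TCP) lies midway between the tips of the shut fingers; the grasp point (between the pads) lies 19 mm behind it; z points along the fingers, y is the line along which they close (so a half turn about z gives the same grasp; the last joint's range is limited). The gripper opens to 85 mm and grips with 20 to 120 N. Pads are 22 mm wide; open, the fingers measure 114 mm over their backs; the gripper's body (76 mm by 85 mm) begins 54 mm behind the grasp point. The pads swing forward as they close: fully open they stand 13 mm farther back than shut.
Start: joints at [-1.105, 0.26, -0.138, 1.173, 0, 1.571], TCP at [0.236, -0.469, 0.231] pointing down, gripper open.
Joint ranges: [-2.78, 2.78], [-0.83, 1.72], [-1.28, 1.37], [-1.9, 2.12], [-1.57, 1.48], [-3.14, 3.14]. Speed limits (rad/s): [2.57, 2.57, 3.14, 3.14, 3.14, 3.14].

INTERFACE

Orientations are given as a rotation vector (axis times angle).
In Python, from bench import get_state, get_image, close_job gives the robot as it stands.
- The arm moves only by the tool jog_arm, never from a script. Its argument "targets" is one flat list of numbers, 5 for each row, row after row: the shift along the tool's x, y, z in cm, then the turn about the tool's z in degrees, then the finger opening in cm, from 0 to 8.54. A call has 1 to 8 rows; each row shifts and turns the commanded pose from where the row before left it, along the tool's axes as they then stand; what a row does not reach is not made up. A row lasts 1/12 s, in which the tool goes at most 41.7 mm and 7.16 degrees, less where a joint would pass 70% of its speed; a pose out of reach is approached as far as the arm can. A call with a gripper value outside its range is refused whole. The fingers move at their own pace and stop on an object; "grip_force" is the grip in N (left out, the last holds). Time passes only in rows, so rows that do not move let the fingers close. It gives the time, the measured TCP pose, the force, the opening and the grip force at its end, in the units of the state.
- get_state(): the state, without advancing time (a new reading comes with each control period).
- get_image(name): name is "scene" or "side" or "wrist"; returns a dict with "img" (480x640x3 uint8, red, green, blue), "z_map" (480x640 float32, m along the optical axis (not along the pixel's ray), 0 where there is no reading), "fx", "fy", "cx", "cy" (pixels), "extrinsics" (4x4, takes a point from camera to world coordinates); the wrist camera has in their place "tool_from_camera" (4x4, takes a point from camera to tool coordinates, whose origin is the TCP and whose axes are the flange's). Camera axes: x right, y up, looking along -z (the intrinsics and any distortion apply to the point x, -y, -z); pixel columns grow to the right and rows downward; lengths in m; the calibration is good to about 2 mm. A picture is of the moment at which its call begins: read the wrist's pose just before it.
- close_job(): hands the job in; it is judged then, once.
The state is a dict: "clock": time; "qpos": joint angles; "joint_velocities": joint speeds; "joint_efforts": joint torques, N m; "tcp_pos": TCP position; "eef_rot": TCP orientation; "contact_force": force on the tool from outside, world axes, zero at the start; "torque": the same for the moment, N m; "finger_gap": finger opening in m; "grip_force": force on a finger pad.
Only numpy, scipy, OpenCV 4.12 (cv2) and the standard library are available. Lean on these libraries where they do the work, as an engineer would, in place of code of your own. Each camera call takes 0.05 s, during which the arm holds its last target. There are 200 camera calls.

TASK

The little three-legged wooden riser shelf on the bar is low at its knob end. Stand the spirit level upright along the length of the shelf and let go of it, then turn the grey hand knob of the shelf's levelling foot until the bubble rests midway between the two lines of the vial. Then press the level firmly down onto the shelf and finish while still pressing, the bubble still between its lines; do not disturb the bottles and bar tools around.

Things in the scene. Friction and masses are not known exactly. Their poses are not given: they have to be found in the camera images.
- level_mid (a point): Spirit level: aluminium bar 230 long (x), 25 wide (y), 50 mm high (z), black end caps, 0.29 to 0.43 kg, starts upright on the bar top. The point is its centre, half-way up; x runs along it, z up. A notch in mid top edge, 56 long and 16 mm deep, holds the vial; the sides below it are plain, and so is the flat top from 28 to 115 mm either side of the centre. It works either way round.
- vial_bubble (a joint): The bubble's offset from the middle of the vial in m along the level's own +x (0 = centred; it stops at the vial's ends, +-0.0155). It drifts to the higher end, 0.8 m per rad of tilt, and needs about 1.5 s to come to rest after any motion.
- bubble_mid (a point): The centre of that bubble: a pale pill, 14 mm long and 8.6 mm wide, in the yellow vial of the level. The two black lines stand 10 mm either side of the middle of the vial.
- shelf_mid (a point): Middle of the upper face of the wooden riser shelf, 180 deep (x) by 300 mm long (y), 85 mm above the bar. y runs along it, towards the end with the two fixed legs (at x = +-75, y = +130 mm); the levelling foot is beyond the other end (y = -185 mm). z is the board's upward normal. A steel rail 30 mm high stands along one long edge, at x = +82 mm; the other is open.
- knob (a point): Hand knob of the levelling foot: grey, fluted, 42 mm across, 24 mm tall, on a vertical threaded spindle just beyond the low end of the shelf. The point is its centre, on the spindle axis, 120 mm above the bar. Knob and spindle only rotate; the shelf end climbs the thread. Turning it takes 0.06 N m and it stays where it is left.
- foot (a joint): Angle of that knob in rad, 0 to 5.5, growing clockwise seen from above, which raises the shelf's low end: 16 mm a turn, that is 0.0081 rad of shelf tilt and about 6.5 mm of bubble travel per rad of knob. At the start it is 1 to 2.5 rad short of level.
- jigger: Bystander: steel hourglass measure, 42 mm across, 78 mm high; origin under its centre.
- tong_cup: Bystander: round steel cup with tongs in it, 92 mm across, 58 mm high (the tongs reach 98 mm up); origin under its centre.
- shaker: Bystander: steel cocktail shaker, 86 mm across, 192 mm high; origin under its centre.
- bitters: Bystander: small brown bottle, 48 mm across, 130 mm high; origin under its centre.
- wine: Bystander: green bottle, 74 mm across, 300 mm high; origin under its centre.
- gin: Bystander: clear bottle, 80 mm across, 260 mm high; origin under its centre.
- whiskey: Bystander: brown bottle, 86 mm across, 240 mm high; origin under its centre.
Things that resemble listed ones, but are neither listed nor needed, are in the scene too. There is more than one size of the part that bears level_mid; the job needs the middle-sized.

How it is judged:
On the way, in this order (a step that is already met when the one before it is completed fails the run):
1. the spirit level stands upright along the shelf, let go (x of level_mid in the frame of shelf_mid between -0.075 and 0.062 m and y of level_mid in the frame of shelf_mid between -0.037 and 0.037 m and z of level_mid in the frame of shelf_mid between 0.019 and 0.031 m and angle between the x axis of level_mid and the y axis of shelf_mid, either way round below 0.17 rad and angle between the z axis of level_mid and the z axis of shelf_mid, either way round below 0.03 rad and angle between level_mid's own z axis and vertical below 0.2 rad and contact force between the fingers and level below 0.1 N and linear speed of level below 0.02 m/s and angle between shelf_mid's own z axis and vertical above 0.0065 rad), for 0.3 s.
2. the foot has been turned until the bubble rests between its lines (x of level_mid in the frame of shelf_mid between -0.075 and 0.062 m and y of level_mid in the frame of shelf_mid between -0.037 and 0.037 m and z of level_mid in the frame of shelf_mid between 0.019 and 0.031 m and angle between the x axis of level_mid and the y axis of shelf_mid, either way round below 0.17 rad and angle between the z axis of level_mid and the z axis of shelf_mid, either way round below 0.03 rad and angle between level_mid's own z axis and vertical below 0.2 rad and value of joint vial_bubble between -0.003 and 0.003 m and angle between shelf_mid's own z axis and vertical below 0.0055 rad), for 0.5 s.
At the end, for the whole second after the job is handed in: the level stands upright along the shelf (within about 10 degrees, wholly on the board), the fingers press it down (over 8 N between level and shelf), and the bubble is within 3 mm of the middle of the vial with the shelf itself level within 0.3 degrees (all of step 2 and contact force between level and shelf above 8 N and contact force between the fingers and level above 4 N and height (world z) of level_mid above 0.1 m); the arm keeps its last pose, push and grip.
It fails at once if a bottle or bar tool was shoved or tipped over (distance of any of jigger, tong_cup, shaker, bitters, wine, gin, whiskey from where it was at the start of the episode above 0.03 m or angle between any of jigger, tong_cup, shaker, bitters, wine, gin, whiskey's own z axis and vertical above 0.35 rad).
It also fails if it takes over 72 s, if anything falls off the work surface, if the arm or the gripper's body presses on something with over 40 N, if the wrist force passes 120 N, or if a joint passes its speed limit or range.

## Working session

There is one attempt and no reset: what is moved stays moved. The work goes in short steps, Python scripts to look and compute and a tool call to move; the robot and the scene stay as the last step left them, time stands still between calls to the robot, and variables do not carry over. Pictures are saved under pics/ and viewed, at most 10 in all, crops included, and the job is handed in when it is done.

Besides the shell and the picture viewer there is one more tool, called after "Request:" in YAML: its name, and indented under it one key for each argument. jog_arm: Moves the arm, as the interface text tells. Its arguments: {"type":"object","properties":{"targets":{"type":"array"},"grip_force":{"type":"number"}},"required":["targets"]}

```bash
mkdir -p pics; ls; cat > h.py <<'E'
import numpy as np, cv2
from bench import get_state, get_image
def ray_pts(d, T, uv, z=None):
    u,v=np.array(uv,float).T
    dep=d["z_map"][v.astype(int),u.astype(int)] if z is None else z
    P=np.stack([(u-d["cx"])/d["fx"]*dep,-(v-d["cy"])/d["fy"]*dep,-dep*np.ones_like(u)],1)
    return P@T[:3,:3].T+T[:3,3]
def wristT(s,d):
    T=np.eye(4);T[:3,:3]=cv2.Rodrigues(np.array(s["eef_rot"],float))[0];T[:3,3]=s["tcp_pos"]
    return T@np.array(d["tool_from_camera"])
def grab(n):
    s=get_state();d=get_image(n)
    T=wristT(s,d) if n=="wrist" else np.array(d["extrinsics"])
    return d,T,s
def cloud(d,T):
    v,u=np.mgrid[0:480,0:640]
    return ray_pts(d,T,np.stack([u.ravel(),v.ravel()],1)).reshape(480,640,3)
def save(n,d): cv2.imwrite("pics/"+n,d["img"][...,::-1])
def plane(d,T,uv,h):
    o=T[:3,3];p=ray_pts(d,T,uv,1.0)-o
    return o+p*((h-o[2])/p[:,2])[:,None]
E
python3 - <<'E'
from h import *
for n in("scene","side"):
    d,T,s=grab(n);save(n+".png",d);np.savez("pics/"+n,T=T,**{k:d[k] for k in("img","z_map","fx","fy","cx","cy")})
    print(n,T.round(3).tolist(),d["fx"],[k for k in d])
print(s)
E
```

```text
pics
scene [[-0.222, -0.815, 0.536, 1.528], [0.975, -0.185, 0.124, 0.23], [-0.002, 0.55, 0.835, 1.72], [0.0, 0.0, 0.0, 1.0]] 585.7513146290205 ['img', 'z_map', 'fx', 'fy', 'cx', 'cy', 'extrinsics']
side [[-0.88, 0.251, -0.403, -0.07], [-0.475, -0.477, 0.74, 1.043], [-0.006, 0.842, 0.539, 0.881], [0.0, 0.0, 0.0, 1.0]] 501.80098390532777 ['img', 'z_map', 'fx', 'fy', 'cx', 'cy', 'extrinsics']
{'clock': 0.05, 'qpos': array([-1.10500709e+00,  2.60649638e-01, -1.39315167e-01,  1.17268727e+00,
       -8.34028321e-06,  1.57078901e+00]), 'joint_velocities': array([-0.00010891, -0.0011545 ,  0.00057907,  0.00125901, -0.00121832,
        0.00046492]), 'joint_efforts': array([ 6.78919314e-04, -4.06883097e+01,  2.54801077e+01,  1.01700216e-02,
       -2.82676427e-05,  9.45196135e-07]), 'tcp_pos': array([ 0.23549963, -0.4684942 ,  0.2305033 ]), 'eef_rot': array([-3.05501947e+00, -7.24658614e-01,  6.85110068e-04]), 'contact_force': array([ 1.36734109, -0.77999684, -0.00981264]), 'torque': array([-0.00465738,  0.01765082, -0.01581965]), 'grip_force': 0.0, 'finger_gap': 0.08540227888395215}
```

View pics/scene.png

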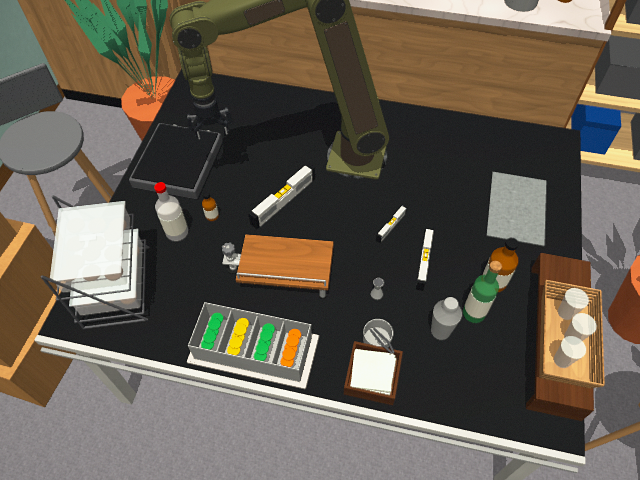

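View pics/side.png

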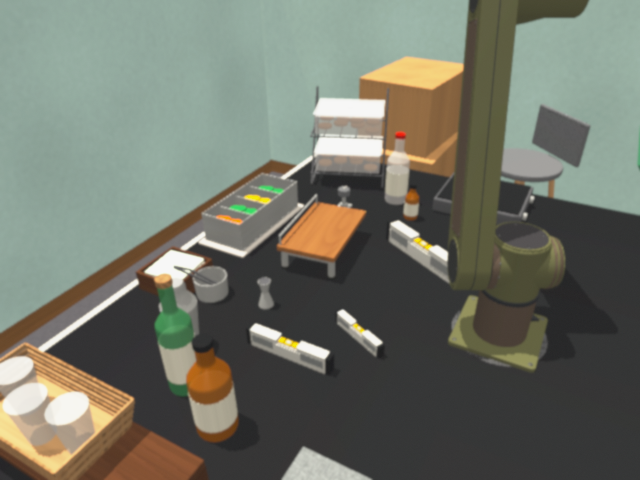

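Three levels could be meant: scene pixels (282,196) big, (426,257) medium and (392,223) small; in the side view (422,245), (290,347) and (360,332). The shelf is at (285,262) with its knob at (229,250). I'll measure all of these.

```bash
cat > m.py <<'E'
from h import *
def load(n):
    f=np.load(f"pics/{n}.npz");return {k:f[k] for k in f.files},f["T"]
for n,boxes in (("scene",dict(big=(245,160,320,230),mid=(412,222,440,292),small=(372,200,412,246))),("side",dict(big=(384,218,456,284),mid=(244,320,336,376),small=(332,305,388,360)))):
    d,T=load(n);C=cloud(d,T)
    hsv=cv2.cvtColor(d["img"],cv2.COLOR_RGB2HSV)
    for k,(a,b,c,e) in boxes.items():
        P=C[b:e,a:c].reshape(-1,3);P=P[(P[:,2]>.012)&(P[:,2]<.12)]
        top=P[P[:,2]>np.percentile(P[:,2],97)-.006]
        r=cv2.minAreaRect((top[:,:2]*1000).astype(np.float32))
        print(n,k,len(P),"top z",np.percentile(P[:,2],[50,97]).round(3),"rect c,size,ang",np.round(r[0],1),np.round(r[1],1),round(r[2],1))
    # shelf
    H,S,V=cv2.split(hsv);box=(225,225,345,300) if n=="scene" else (270,195,375,275)
    m=np.zeros(H.shape,bool);a,b,c,e=box
    m[b:e,a:c]=((H<18)&(S>110)&(V>80))[b:e,a:c]
    P=C[m];P=P[(P[:,2]>.06)&(P[:,2]<.11)]
    A=np.c_[P[:,:2],np.ones(len(P))];co=np.linalg.lstsq(A,P[:,2],rcond=None)[0]
    r=cv2.minAreaRect((P[:,:2]*1000).astype(np.float32))
    print(n,"shelf",len(P),np.round(r[0],1),np.round(r[1],1),round(r[2],1),"plane",co.round(4),np.median(P[:,2]))
    print(cv2.boxPoints(r).round(0).tolist())
    box=(215,238,240,272) if n=="scene" else (333,183,355,210)
    a,b,c,e=box;P=C[b:e,a:c].reshape(-1,3);P=P[(P[:,2]>.112)&(P[:,2]<.15)]
    print("knob",len(P),P.min(0).round(3),P.max(0).round(3),np.median(P,0).round(3))
    if n=="scene":
        for k,(a,b,c,e) in dict(jig=(368,274,388,302),cup=(360,315,396,350),shaker=(430,295,462,342),bitters=(200,195,220,224),gin=(150,180,190,243),wine=(462,258,500,322),wh=(484,238,520,290)).items():
            P=C[b:e,a:c].reshape(-1,3);P=P[P[:,2]>.03];print(k,np.median(P,0).round(3),P[:,2].max().round(3))
E
python3 m.py
```

```text
scene big 1290 top z [0.059 0.075] rect c,size,ang [ 285.2 -217.9] [ 38.8 306.6] 61.3
scene mid 522 top z [0.048 0.058] rect c,size,ang [430.  319.1] [232.2  24.8] 0.2
scene small 318 top z [0.033 0.044] rect c,size,ang [309.6 185.2] [ 18.8 163.6] 65.5
scene shelf 4187 [ 573.5 -128.4] [191.8 299.9] 6.8 plane [-0.0093  0.0102  0.0906] 0.08412872968683116
[[460.0, 9.0], [496.0, -289.0], [687.0, -266.0], [651.0, 32.0]]
knob 133 [ 0.574 -0.329  0.113] [ 0.621 -0.288  0.143] [ 0.6   -0.308  0.13 ]
jig [0.591 0.185 0.076] 1.72
cup [0.775 0.215 0.055] 1.72
shaker [0.695 0.402 0.143] 1.72
bitters [ 0.417 -0.444  0.08 ] 1.72
gin [ 0.509 -0.546  0.116] 1.72
wine [0.605 0.5   0.168] 1.72
wh [0.485 0.547 0.184] 1.72
side big 1374 top z [0.05  0.069] rect c,size,ang [ 297.  -230.2] [ 41.9 269.6] 60.9
side mid 1620 top z [0.041 0.052] rect c,size,ang [424.6 317.8] [231.5  28.6] 0.2
side small 680 top z [0.032 0.039] rect c,size,ang [292.5 206.3] [120.4 185.3] 24.1
side shelf 3159 [ 571.8 -129.3] [182.7 307.5] 6.6 plane [0.0068 0.0033 0.0787] 0.08261328109940558
[[463.0, 13.0], [499.0, -292.0], [680.0, -272.0], [645.0, 34.0]]
knob 103 [ 0.57  -0.33   0.112] [ 0.614 -0.288  0.135] [ 0.591 -0.305  0.128]
```

Level pixels to choose from: big, about 306 mm long and 75 high; medium, 232 x 25 mm and 52-58 high, at (0.427, 0.318) along world x; small, about 164 mm and 40 high. The medium one is level_mid. The shelf centre is at about (0.573, -0.127), its y axis at 96.8°, and the knob at (0.596, -0.307). First I turn the tool to yaw 180°.

Request:
jog_arm:
  targets: [0, 0, 0, -7, 8.5, 0, 0, 0, -7, 8.5, 0, 0, 0, -7, 8.5, 0, 0, 0, -7, 8.5, 0, 0, 0, -7, 8.5, 0, 0, 0, -7, 8.5, 0, 0, 0, -7, 8.5, 0, 0, 0, -7, 8.5]

```text
clock: 0.77
tcp_pos: [0.2356, -0.4687, 0.2308]
eef_rot: [-2.351, -2.082, -0.001]
contact_force: [-0.3, -0.1, 0.5]
finger_gap: 0.0854
grip_force: 0.0
```

Request:
jog_arm:
  targets: [0, 0, 0, -7, 8.5, 0, 0, 0, -7, 8.5, 0, 0, 0, -7, 8.5, 0, 0, 0, -7, 8.5, 0, 0, 0, -7, 8.5, 0, 0, 0, -7, 8.5, 0, 0, 0, -7, 8.5, 0, 0, 0, -7, 8.5]

```text
clock: 1.43
tcp_pos: [0.2356, -0.4687, 0.2308]
eef_rot: [-1.099, -2.942, -0.001]
contact_force: [0.8, -0.1, 0.4]
finger_gap: 0.0846
grip_force: 0.0
```

Request:
jog_arm:
  targets: [0, 0, 0, -7, 8.5, 0, 0, 0, -7, 8.5, 0, 0, 0, -7, 8.5, 0, 0, 0, -7, 8.5, 0, 0, 0, -7, 8.5, 0, 0, 0, -6.5, 8.5]

```text
clock: 1.93
tcp_pos: [0.2356, -0.4687, 0.2308]
eef_rot: [0.014, -3.141, -0.002]
contact_force: [0.6, 0.0, 0.2]
finger_gap: 0.0851
grip_force: 0.0
```

```bash
cat > st.py <<'E'
from h import *
s=get_state();R=cv2.Rodrigues(np.array(s["eef_rot"],float))[0]
print(round(s["clock"],2),np.round(s["qpos"],3),np.round(s["tcp_pos"],4),"yaw",np.degrees(np.arctan2(R[1,0],R[0,0])).round(2),"tilt",R[:2,2].round(4),"gap",round(s["finger_gap"],4),"F",np.round(s["contact_force"],1),round(s["grip_force"],1))
E
python3 st.py
```

```text
1.93 [-1.105  0.26  -0.139  1.173  0.    -1.114] [ 0.2356 -0.4687  0.2308] yaw -179.47 tilt [-0.0005  0.001 ] gap 0.0851 F [0.6 0.  0.2] 0.0
```

Request:
jog_arm:
  targets: [-0.95, 3.93, 0, 0, 8.5, -0.95, 3.93, 0, 0, 8.5, -0.95, 3.93, 0, 0, 8.5, -0.95, 3.93, 0, 0, 8.5, -0.95, 3.93, 0, 0, 8.5, -0.95, 3.93, 0, 0, 8.5, -0.95, 3.93, 0, 0, 8.5, -0.95, 3.93, 0, 0, 8.5]

```text
clock: 2.6
tcp_pos: [0.3103, -0.1525, 0.2311]
eef_rot: [0.004, -3.142, -0.0]
contact_force: [1.1, -0.4, 0.2]
finger_gap: 0.0854
grip_force: 0.0
```

Request:
jog_arm:
  targets: [-0.95, 3.93, 0, 0, 8.5, -0.95, 3.93, 0, 0, 8.5, -0.95, 3.93, 0, 0, 8.5, -0.95, 3.93, 0, 0, 8.5, -0.95, 3.93, 0, 0, 8.5, -0.95, 3.93, 0, 0, 8.5, -0.95, 3.93, 0, 0, 8.5, -0.95, 3.93, 0, 0, 8.5]

```text
clock: 3.27
tcp_pos: [0.3853, 0.1623, 0.2311]
eef_rot: [0.006, -3.141, 0.001]
contact_force: [0.9, -0.8, 1.4]
finger_gap: 0.0852
grip_force: 0.0
```

Request:
jog_arm:
  targets: [-0.95, 3.93, 0, 0, 8.5, -0.95, 3.93, 0, 0, 8.5, -0.95, 3.93, 0, 0, 8.5, -0.95, 3.93, 0, 0, 8.5, 0, 0, 0, 0, 8.5, 0, 0, 0, 0, 8.5]

```text
clock: 3.77
tcp_pos: [0.4231, 0.3193, 0.2301]
eef_rot: [0.01, -3.14, 0.002]
contact_force: [-0.9, -1.4, -0.6]
finger_gap: 0.0849
grip_force: 0.0
```

```bash
python3 st.py; python3 - <<'E'
from h import *
d,T,s=grab("wrist");save("w1.png",d);np.savez("pics/w1",T=T,**{k:d[k] for k in("img","z_map","fx","fy","cx","cy")})
print(np.array(d["tool_from_camera"]).round(3).tolist(),d["fx"],d["cx"],d["cy"])
C=cloud(d,T);m=(C[...,2]>.035)&(C[...,2]<.09)&(abs(C[...,1]-.318)<.06)
P=C[m];r=cv2.minAreaRect((P[P[:,2]>.045][:,:2]*1000).astype(np.float32));print(r,np.percentile(P[:,2],[5,50,95]))
E
```

```text
3.77 [ 0.647  0.27  -0.127  1.175 -0.     0.64 ] [0.4231 0.3193 0.2301] yaw -179.63 tilt [-0.0012 -0.0011] gap 0.0849 F [-0.9 -1.4 -0.6] 0.0
[[-0.0, 0.952, 0.305, 0.078], [1.0, 0.0, -0.001, 0.002], [-0.001, 0.305, -0.952, -0.144], [0.0, 0.0, 0.0, 1.0]] 376.6458955722765 320.69555799815686 241.7308961282416
((489.36578369140625, 328.65447998046875), (357.0920715332031, 54.06348419189453), 7.830103397369385) [0.03960368 0.05080774 0.05221233]
```

View pics/w1.png

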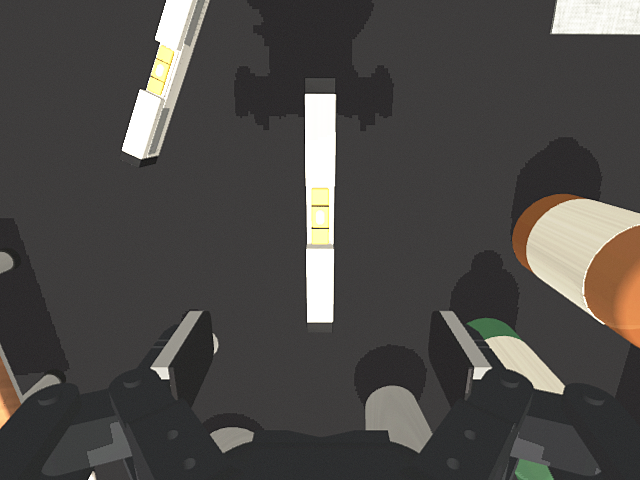

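The wrist view shows the medium level with its vial at (320,215) and its end caps at (320,80) and (319,330). The small level is at upper left (155,80).

```bash
python3 - <<'E'
from h import *
f=np.load("pics/w1.npz");d={k:f[k] for k in f.files};T=f["T"]
C=cloud(d,T);Q=C[70:340,295:345];m=(Q[...,2]>.045)&(Q[...,2]<.06)
P=Q[m];r=cv2.minAreaRect((P[:,:2]*1000).astype(np.float32));print(r,np.median(P[:,2]))
print(ray_pts(d,T,[(320,84),(320,320),(320,215)]).round(4))
hsv=cv2.cvtColor(d["img"],cv2.COLOR_RGB2HSV);y=(hsv[...,0]>18)&(hsv[...,0]<35)&(hsv[...,1]>90);y[:,:295]=0;y[:,345:]=0;y[330:]=0
P=C[y];print(y.sum(),P.min(0),P.max(0),np.median(P,0))
E
```

```text
((426.83447265625, 319.89453125), (230.11643981933594, 25.049543380737305), 0.2075316309928894) 0.05097273702682259
[[0.3172 0.3198 0.0519]
 [0.5276 0.321  0.0514]
 [0.4248 0.3204 0.0475]]
196 [0.34545071 0.31317733 0.04234956] [0.45228405 0.32793839 0.37406043] [0.41753897 0.32113947 0.04504382]
```

Request:
jog_arm:
  targets: [-0.37, 0.06, 3.6, 0.2, 8.5, 0, 0, 3.6, 0, 8.5, 0, 0, 3.6, 0, 8.5, 0, 0, 3.6, 0, 7, 0, 0, 3.6, 0, 6, 0, 0, 3, 0, 6, 0, 0, 1.4, 0, 6, 0, 0, 0, 0, 6]
  grip_force: 50

```text
clock: 4.48
tcp_pos: [0.4236, 0.3141, 0.0041]
eef_rot: [-0.003, -3.135, 0.008]
contact_force: [-0.3, 0.3, -0.5]
finger_gap: 0.0598
grip_force: 0.0
```

Request:
jog_arm:
  targets: [0, 0, 0, 0, 4, 0, 0, 0, 0, 2, 0, 0, 0, 0, 2, 0, 0, 0, 0, 2, 0, 0, 0, 0, 2, 0, 0, 0, 0, 2]

```text
clock: 4.98
tcp_pos: [0.4284, 0.3185, 0.0094]
eef_rot: [0.001, 3.138, 0.002]
contact_force: [-0.2, -2.2, 6.6]
finger_gap: 0.0243
grip_force: 51.4
```

Request:
jog_arm:
  targets: [0, 0, -1, 0, 2, 0, 0, -3, 0, 2, 0, 0, -4, 0, 2, 0, 0, -4, 0, 2, 0, 0, -4, 0, 2, 0, 0, -2, 7, 2, 0, 0, 0, 7, 2, 0, 0, 0, 7, 2]

```text
clock: 5.65
tcp_pos: [0.4277, 0.3191, 0.1903]
eef_rot: [0.581, 3.084, 0.006]
contact_force: [-0.2, -0.0, -5.5]
finger_gap: 0.0243
grip_force: 50.1
```

Request:
jog_arm:
  targets: [0, 0, 0, 7, 2, 0, 0, 0, 7, 2, 0, 0, 0, 7, 2, 0, 0, 0, 7, 2, 0, 0, 0, 7, 2, 0, 0, 0, 7, 2, 0, 0, 0, 7, 2, 0, 0, 0, 7, 2]

```text
clock: 6.32
tcp_pos: [0.4262, 0.3179, 0.1877]
eef_rot: [-1.963, -2.452, 0.001]
contact_force: [0.5, 0.8, -3.8]
finger_gap: 0.0241
grip_force: 50.1
```

Request:
jog_arm:
  targets: [0, 0, 0, 6, 2, 0, 0, 0, 0, 2]

```text
clock: 6.48
tcp_pos: [0.4263, 0.3179, 0.1876]
eef_rot: [-2.083, -2.351, 0.001]
contact_force: [0.0, -0.3, -4.3]
finger_gap: 0.0241
grip_force: 50.0
```

```bash
python3 st.py
```

```text
6.48 [ 0.641  0.294 -0.206  1.071  0.     2.091] [0.4263 0.3179 0.1876] yaw 96.91 tilt [-0.0007 -0.0001] gap 0.0241 F [ 0.  -0.3 -4.3] 50.0
```

Request:
jog_arm:
  targets: [-2, 0.4, 0, 0, 2, -3.8, 0.7, 0, 0, 2, -3.8, 0.7, 0, 0, 2, -3.8, 0.7, 0, 0, 2, -3.8, 0.7, 0, 0, 2, -3.8, 0.7, 0, 0, 2, -3.8, 0.7, 0, 0, 2, -3.8, 0.7, 0, 0, 2]

```text
clock: 7.15
tcp_pos: [0.5141, 0.039, 0.1878]
eef_rot: [-2.078, -2.356, -0.001]
contact_force: [1.6, 0.8, -2.8]
finger_gap: 0.0241
grip_force: 50.0
```

Request:
jog_arm:
  targets: [-3.8, 0.7, 0, 0, 2, -3.8, 0.7, 0, 0, 2, -3.8, 0.7, 0, 0, 2, -3, 0.6, 0, 0, 2, -1.7, 0.26, 1, 0, 2, 0, 0, 2, 0, 2, 0, 0, 1, 0, 2, 0, 0, 0, 0, 2]

```text
clock: 7.82
tcp_pos: [0.5604, -0.1149, 0.1446]
eef_rot: [-2.076, -2.349, 0.005]
contact_force: [-1.6, -0.4, -5.3]
finger_gap: 0.0243
grip_force: 49.9
```

```bash
python3 st.py; python3 - <<'E'
from h import *
for n in("scene","side","wrist"):
    d,T,s=grab(n);np.savez("pics/a_"+n,T=T,**{k:d[k] for k in("img","z_map","fx","fy","cx","cy")})
    if n=="scene": 
        a=cv2.resize(d["img"][200:320,200:360],(640,480));cv2.imwrite("pics/a_scene.png",a[...,::-1])
    if n=="wrist": save("a_wrist.png",d)
E
```

```text
7.82 [-0.203  0.393 -0.175  1.01   0.     1.245] [ 0.5604 -0.1149  0.1446] yaw 97.06 tilt [-0.0065  0.0018] gap 0.0243 F [-1.6 -0.4 -5.3] 49.9
```

View pics/a_wrist.png

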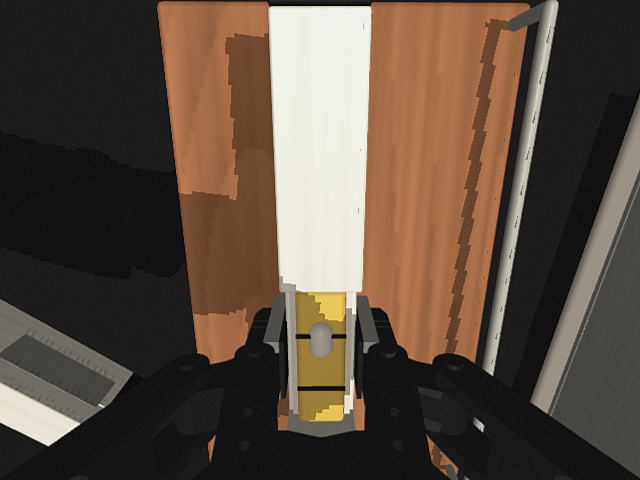

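The level hangs centred over the board with its vial at (320,355). The board's edges are at columns 162 and 527 at the top, and the rail is on the right at (545,10).

```bash
python3 - <<'E'
from h import *
f=np.load("pics/a_wrist.npz");d={k:f[k] for k in f.files};T=f["T"]
print(ray_pts(d,T,[(170,12),(260,12),(380,12),(515,12),(180,150),(192,300),(490,200),(460,330)]).round(4))
print("level top",ray_pts(d,T,[(320,12),(320,150),(320,280)]).round(4))
C=cloud(d,T);Q=C[:300];hs=cv2.cvtColor(d["img"],cv2.COLOR_RGB2HSV)[:300];m=(hs[...,0]<18)&(hs[...,1]>80)&(Q[...,2]>.06)&(Q[...,2]<.1)
P=Q[m];A=np.c_[P[:,0]-.573,P[:,1]+.127,np.ones(len(P))];print(np.linalg.lstsq(A,P[:,2],rcond=None)[0].round(4))
ys=np.array([12,100,200,300]);
for y in ys:
    c=np.where(m[y])[0] if y<300 else [];  
    if len(c): print(y,c.min(),c.max(),C[y,c.min()].round(3),C[y,c.max()].round(3))
E
```

```text
[[ 0.4757  0.0051  0.0869]
 [ 0.5181  0.0105  0.0863]
 [ 0.5749  0.0173  0.0873]
 [ 0.6391  0.0256  0.0858]
 [ 0.4806 -0.0589  0.0857]
 [ 0.4883 -0.1473  0.0845]
 [ 0.6513 -0.0649  0.0849]
 [ 0.6544 -0.1473  0.0842]]
level top [[ 0.5501 -0.0105  0.1885]
 [ 0.554  -0.0424  0.1889]
 [ 0.5586 -0.0793  0.1891]]
[-0.0019  0.0107  0.0848]
12 158 523 [0.469 0.005 0.085] [0.637 0.022 0.099]
100 168 515 [ 0.474 -0.035  0.085] [ 0.65  -0.013  0.086]
200 179 499 [ 0.48  -0.086  0.085] [ 0.656 -0.064  0.086]
```

Request:
jog_arm:
  targets: [0, 0, 2, 0, 2, 0, 0, 1.7, 0, 2, 0, 0, 0.8, 0, 2, 0, 0, 0.4, 0, 2, 0, 0, 0.2, 0, 2, 0, 0, 0.15, 0, 2, 0, 0, 0.05, 0, 2, 0, 0, 0, 0, 2]

```text
clock: 8.63
tcp_pos: [0.5639, -0.1155, 0.0951]
eef_rot: [2.081, 2.352, 0.001]
contact_force: [0.2, 1.0, -3.7]
finger_gap: 0.0238
grip_force: 49.9
```

```bash
python3 st.py
```

```text
8.63 [-0.202  0.432 -0.252  0.885  0.     1.247] [ 0.5639 -0.1155  0.0951] yaw 97.0 tilt [ 0.0014 -0.0003] gap 0.0238 F [ 0.2  1.  -3.7] 49.9
```

Request:
jog_arm:
  targets: [0, 0, 0.1, 0, 2, 0, 0, 0.1, 0, 2, 0, 0, 0, 0, 2]

```text
clock: 8.88
tcp_pos: [0.564, -0.1157, 0.0933]
eef_rot: [2.081, 2.351, 0.002]
contact_force: [-0.1, -2.1, -0.0]
finger_gap: 0.0241
grip_force: 50.6
```

Request:
jog_arm:
  targets: [0, 0, 0, 0, 3, 0, 0, 0, 0, 4, 0, 0, 0, 0, 5, 0, 0, 0, 0, 5.5, 0, 0, -1, 0, 5.5, 0, 0, -2, 0, 5.5, 0, 0, -3, 0, 6, 0, 0, -4, 0, 6]

```text
clock: 9.55
tcp_pos: [0.5612, -0.115, 0.1915]
eef_rot: [-2.079, -2.349, 0.004]
contact_force: [1.5, -0.5, -0.5]
finger_gap: 0.0602
grip_force: 0.0
```

Request:
jog_arm:
  targets: [0, 0, -3, 0, 6, 0, 0, -1, 0, 6, 0, 0, 0, 0, 6, 0, 0, 0, 0, 6]

```text
clock: 9.88
tcp_pos: [0.5634, -0.1155, 0.2326]
eef_rot: [2.081, 2.352, 0.001]
contact_force: [-0.5, -0.7, -0.0]
finger_gap: 0.06
grip_force: 0.0
```

```bash
python3 st.py; cat > kn.py <<'E'
from h import *
import sys
tag=sys.argv[1]
for n in("scene","side","wrist"):
    d,T,s=grab(n);np.savez(f"pics/{tag}_"+n,T=T,**{k:d[k] for k in("img","z_map","fx","fy","cx","cy")})
    if n=="wrist": save(f"{tag}_wrist.png",d)
    if n=="scene":
        cv2.imwrite(f"pics/{tag}_scene.png",cv2.resize(d["img"][200:320,200:360],(640,480),interpolation=cv2.INTER_CUBIC)[...,::-1])
    C=cloud(d,T);q=C-np.array([.5955,-.307,0]);rad=np.hypot(q[...,0],q[...,1])
    m=(rad<.03)&(C[...,2]>.124)&(C[...,2]<.145)
    if m.sum()>10:
        (c,r)=cv2.minEnclosingCircle((C[m][:,:2]*1000).astype(np.float32));print(n,"knob",m.sum(),np.round(c,1),round(r,1),np.percentile(C[m][:,2],[50,95]).round(4))
E
python3 kn.py b
```

```text
9.88 [-0.202  0.345 -0.012  1.213  0.     1.247] [ 0.5634 -0.1155  0.2326] yaw 96.99 tilt [ 0.0011 -0.0002] gap 0.06 F [-0.5 -0.7 -0. ] 0.0
scene knob 105 [ 596.1 -310.1] 22.7 [0.1318 0.1374]
side knob 66 [ 593.4 -311.6] 23.6 [0.13   0.1337]
```

View pics/b_wrist.png

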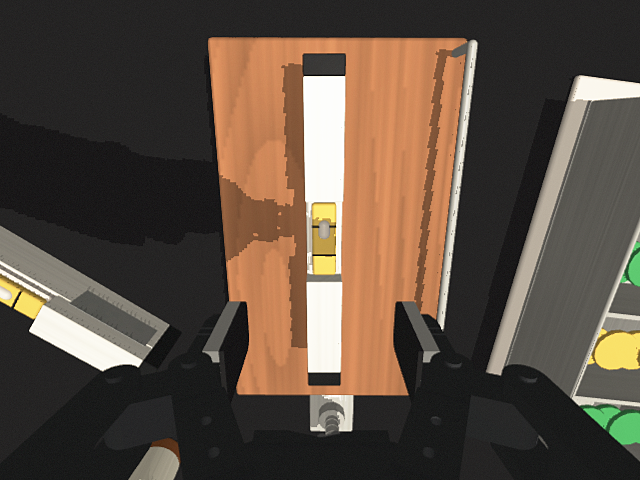

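The level stands free on the board, with the vial at (324,238) and the bubble near the upper line (row 229), about 8.6 mm off. That makes roughly 1.3 rad of knob. I turn the tool back 76° and look at the knob from close.

Request:
jog_arm:
  targets: [0, 0, 0, -7, 6, 0, 0, 0, -7, 6, 0, 0, 0, -7, 6, 0, 0, 0, -7, 6, 0, 0, 0, -7, 6, 0, 0, 0, -7, 6, 0, 0, 0, -7, 6, 0, 0, 0, -7, 6]

```text
clock: 10.7
tcp_pos: [0.5621, -0.1152, 0.2302]
eef_rot: [-0.724, -3.053, 0.0]
contact_force: [0.0, -0.2, -0.6]
finger_gap: 0.0602
grip_force: 0.0
```

Request:
jog_arm:
  targets: [0, 0, 0, -7, 6, 0, 0, 0, -7, 6, 0, 0, 0, -6, 6, -2.43, -3.14, 0, 0, 6, -2.43, -3.14, 0, 0, 6, -2.43, -3.14, 0, 0, 6, -2.43, -3.14, 0, 0, 6, -2.43, -3.14, 0, 0, 6]

```text
clock: 11.37
tcp_pos: [0.6645, -0.2872, 0.23]
eef_rot: [-0.191, -3.132, -0.002]
contact_force: [1.2, 0.7, 0.1]
finger_gap: 0.0599
grip_force: 0.0
```

Request:
jog_arm:
  targets: [-2.43, -3.14, 0, 0, 6, 0, 0, 0, 0, 6, 0, 0, 0, 0, 6, 0, 0, 0, 0, 6]

```text
clock: 11.7
tcp_pos: [0.6841, -0.3198, 0.2296]
eef_rot: [-0.192, -3.132, -0.003]
contact_force: [-0.7, 0.1, 0.0]
finger_gap: 0.0597
grip_force: 0.0
```

```bash
python3 st.py; python3 kn.py c;python3 st.py
```

```text
11.7 [-0.438  0.704  0.6    1.472  0.    -0.315] [ 0.6841 -0.3198  0.2296] yaw 172.97 tilt [-0.004   0.0024] gap 0.0597 F [-0.7  0.1  0. ] 0.0
scene knob 52 [ 596.1 -308.1] 22.2 [0.1316 0.1393]
side knob 64 [ 593.4 -310.4] 20.7 [0.1304 0.1339]
wrist knob 3382 [ 596.5 -311.4] 21.1 [0.1328 0.1353]
11.85 [-0.436  0.699  0.6    1.472  0.    -0.315] [ 0.6843 -0.3188  0.2328] yaw 173.06 tilt [-0.0005  0.0004] gap 0.0601 F [-0.2  0.8  0.2] 0.0
```

View pics/c_wrist.png

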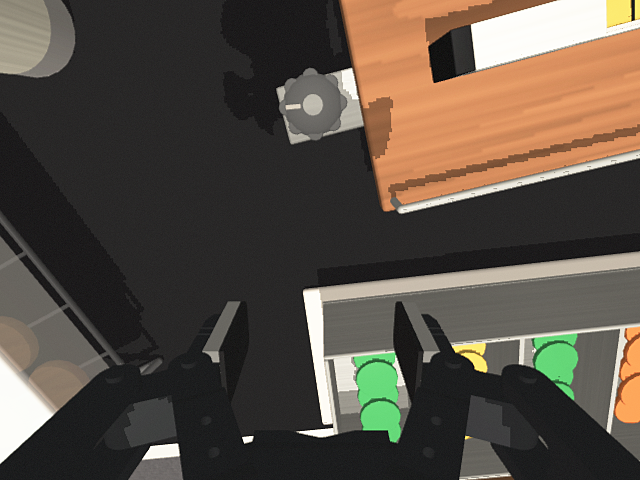

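The knob is at (313,104), measured at (0.596, -0.310), 42 mm across with its top at 0.132. I move over it, lower and grip.

Request:
jog_arm:
  targets: [2.95, -0.07, 0, 0, 6.5, 2.95, -0.07, 0, 0, 6.5, 2.95, -0.07, 0, 0, 6.5, 0, 0, 3, 0, 6.5, 0, 0, 3, 0, 6.5, 0, 0, 3, 0, 6.5, 0, 0, 2.4, 0, 6.5, 0, 0, 1.4, 0, 6.5]
  grip_force: 25

```text
clock: 12.52
tcp_pos: [0.5945, -0.3091, 0.1025]
eef_rot: [-0.19, -3.133, -0.002]
contact_force: [-0.5, 0.3, -0.9]
finger_gap: 0.0646
grip_force: 0.0
```

Request:
jog_arm:
  targets: [0, 0, 0, 0, 6.5, 0, 0, 0, 0, 6.5, 0, 0, 0, 0, 6.5]

```text
clock: 12.77
tcp_pos: [0.5977, -0.3113, 0.1065]
eef_rot: [0.191, 3.133, -0.002]
contact_force: [0.2, -0.1, 0.0]
finger_gap: 0.0648
grip_force: 0.0
```

```bash
python3 st.py
```

```text
12.77 [-0.48   0.578  0.041  1.031  0.    -0.359] [ 0.5977 -0.3113  0.1065] yaw 173.04 tilt [ 0.0026 -0.0013] gap 0.0648 F [ 0.2 -0.1  0. ] 0.0
```

Request:
jog_arm:
  targets: [0, 0, 0, 0, 5, 0, 0, 0, 0, 4, 0, 0, 0, 0, 3.5, 0, 0, 0, 0, 3.5, 0, 0, 0, 0, 3.5]

```text
clock: 13.18
tcp_pos: [0.5979, -0.3133, 0.1068]
eef_rot: [0.193, 3.132, -0.006]
contact_force: [-1.1, -2.5, 5.5]
finger_gap: 0.0412
grip_force: 26.1
```

Request:
jog_arm:
  targets: [0, 0, 0, 5, 3.5, 0, 0, 0, 5, 3.5, 0, 0, 0, 5, 3.5, 0, 0, 0, 5, 3.5, 0, 0, 0, 5, 3.5, 0, 0, 0, 5, 3.5, 0, 0, 0, 5, 3.5, 0, 0, 0, 5, 3.5]

```text
clock: 13.85
tcp_pos: [0.5974, -0.3142, 0.1068]
eef_rot: [1.259, 2.874, -0.007]
contact_force: [-2.6, -4.1, 6.5]
finger_gap: 0.0414
grip_force: 26.1
```

```bash
python3 st.py
```

```text
13.85 [-0.482  0.579  0.043  1.031 -0.004  0.344] [ 0.5974 -0.3142  0.1068] yaw 132.69 tilt [ 0.0021 -0.0056] gap 0.0414 F [-2.6 -4.1  6.5] 26.1
```

Request:
jog_arm:
  targets: [0, 0, 0, 5, 3.5, 0, 0, 0, 5, 3.5, 0, 0, 0, 5, 3.5, 0, 0, 0, 5, 3.5, 0, 0, 0, 5, 3.5, 0, 0, 0, 5, 3.5, 0, 0, 0, 2, 3.5, 0, 0, 0, 0, 3.5]

```text
clock: 14.52
tcp_pos: [0.5967, -0.3145, 0.1068]
eef_rot: [1.999, 2.418, -0.007]
contact_force: [-3.6, -4.2, 7.8]
finger_gap: 0.0414
grip_force: 26.2
```

Request:
jog_arm:
  targets: [0, 0, 0, 0, 3.5, 0, 0, 0, 0, 3.5, 0, 0, 0, 0, 3.5, 0, 0, 0, 0, 3.5, 0, 0, 0, 0, 3.5, 0, 0, 0, 0, 3.5, 0, 0, 0, 0, 3.5, 0, 0, 0, 0, 3.5]

```text
clock: 15.18
tcp_pos: [0.5967, -0.3145, 0.1068]
eef_rot: [1.998, 2.419, -0.007]
contact_force: [-3.3, -5.1, 7.4]
finger_gap: 0.0414
grip_force: 26.2
```

Request:
jog_arm:
  targets: [0, 0, 0, 0, 3.5, 0, 0, 0, 0, 3.5, 0, 0, 0, 0, 3.5, 0, 0, 0, 0, 3.5, 0, 0, 0, 0, 3.5, 0, 0, 0, 0, 3.5, 0, 0, 0, 0, 3.5, 0, 0, 0, 0, 3.5]

```text
clock: 15.85
tcp_pos: [0.5967, -0.3145, 0.1068]
eef_rot: [1.998, 2.419, -0.007]
contact_force: [-2.4, -4.9, 7.1]
finger_gap: 0.041
grip_force: 26.2
```

```bash
python3 st.py;python3 - <<'E'
from h import *
d,T,s=grab("wrist");np.savez("pics/e_wrist",T=T,**{k:d[k] for k in("img","z_map","fx","fy","cx","cy")})
a=d["img"][:160,220:420];cv2.imwrite("pics/e.png",cv2.resize(a,(750,600),interpolation=cv2.INTER_CUBIC)[...,::-1])
E
```

```text
15.85 [-0.483  0.579  0.043  1.031 -0.005  0.898] [ 0.5967 -0.3145  0.1068] yaw 100.89 tilt [ 0.0007 -0.0061] gap 0.041 F [-2.4 -4.9  7.1] 26.2
```

View pics/e.png

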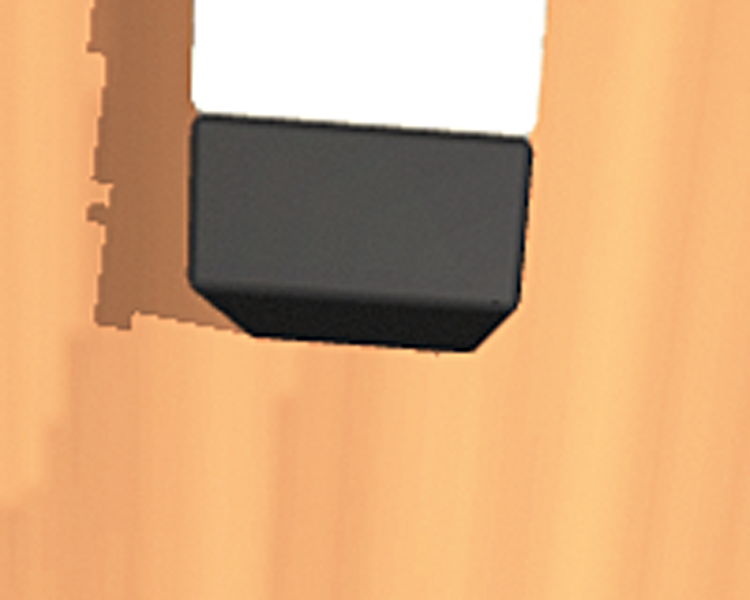

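The vial lies beyond the top of the frame; only the level's near end cap shows. I let the knob go and rise straight up to see the vial.

Request:
jog_arm:
  targets: [0, 0, 0, 0, 4.5, 0, 0, 0, 0, 5.5, 0, 0, 0, 0, 6.5, 0, 0, -2, 0, 6.5, 0, 0, -4, 0, 6.5, 0, 0, -3, 0, 6.5, 0, 0, -1, 0, 6.5, 0, 0, 0, 0, 6.5]

```text
clock: 16.57
tcp_pos: [0.5991, -0.3121, 0.208]
eef_rot: [1.994, 2.419, 0.003]
contact_force: [-0.3, 0.0, -0.1]
finger_gap: 0.0652
grip_force: 0.0
```

Request:
jog_arm:
  targets: [0, 0, 0, 0, 6.5, 0, 0, 0, 0, 6.5, 0, 0, 0, 0, 6.5, 0, 0, 0, 0, 6.5, 0, 0, 0, 0, 6.5, 0, 0, 0, 0, 6.5, 0, 0, 0, 0, 6.5, 0, 0, 0, 0, 6.5]

```text
clock: 17.23
tcp_pos: [0.5969, -0.3115, 0.2041]
eef_rot: [-1.998, -2.424, 0.0]
contact_force: [0.7, 0.2, -0.7]
finger_gap: 0.0648
grip_force: 0.0
```

```bash
python3 st.py;cat > vial.py <<'E'
from h import *
import sys
tag=sys.argv[1]
d,T,s=grab("wrist");np.savez(f"pics/{tag}_wrist",T=T,**{k:d[k] for k in("img","z_map","fx","fy","cx","cy")})
hs=cv2.cvtColor(d["img"],cv2.COLOR_RGB2HSV)
C=cloud(d,T)
sh=np.array([.563,-.1155])
near=np.hypot(C[...,0]-sh[0],C[...,1]-sh[1])<.05
m=near&(hs[...,0]>18)&(hs[...,0]<35)&(hs[...,1]>110)
v,u=np.where(m);u0,v0=int(np.median(u)),int(np.median(v));print("vial px",u0,v0,u.min(),u.max(),v.min(),v.max())
k=5;a=d["img"][max(0,v0-55):v0+55,max(0,u0-70):u0+70];cv2.imwrite(f"pics/{tag}_v.png",cv2.resize(a,None,fx=k,fy=k,interpolation=cv2.INTER_CUBIC)[...,::-1])
# profile along the shelf y through the vial axis, at vial-top height
ax=np.array([-.1195,.9928]);px=np.array([.9928,.1195])
Ti=np.linalg.inv(T)
def proj(P):
    c=P@Ti[:3,:3].T+Ti[:3,3];return np.stack([d["cx"]+d["fx"]*c[:,0]/-c[:,2],d["cy"]-d["fy"]*c[:,1]/-c[:,2]],1)
h=.085+.05-.007
q=plane(d,T,np.stack([u,v],1),h)[:,:2]-sh
print("across",np.percentile(q@px,[2,50,98]).round(4),"along",np.percentile(q@ax,[2,50,98]).round(4))
c0=np.median(q@px)
t=np.arange(-.04,.0401,.001)
P=np.c_[sh+np.outer(t,ax)+c0*px,np.full(len(t),h)]
uv=proj(P).astype(np.float32)
val=cv2.remap(d["img"],uv[:,0].reshape(1,-1),uv[:,1].reshape(1,-1),cv2.INTER_LINEAR)[0]
for a,b in zip(t,val): print(int(round(a*1000)),*b,end=" | ")
E
python3 vial.py f
```

```text
17.23 [-0.481  0.532  0.218  1.257  0.     0.898] [ 0.5969 -0.3115  0.2041] yaw 100.99 tilt [-0.0002  0.0001] gap 0.0648 F [ 0.7  0.2 -0.7] 0.0
  return _methods._mean(a, axis=axis, dtype=dtype,
  ret = ret.dtype.type(ret / rcount)
Traceback (most recent call last):
  File "vial.py", line 10, in <module>
    v,u=np.where(m);u0,v0=int(np.median(u)),int(np.median(v));print("vial px",u0,v0,u.min(),u.max(),v.min(),v.max())
                          ~~~^^^^^^^^^^^^^^
ValueError: cannot convert float NaN to integer
```

```bash
python3 - <<'E'
from h import *
f=np.load("pics/f_wrist.npz");d={k:f[k] for k in f.files};T=f["T"]
Ti=np.linalg.inv(T);c=Ti[:3,:3]@np.array([.563,-.1155,.128])+Ti[:3,3];print(d["cx"]+d["fx"]*c[0]/-c[2],d["cy"]-d["fy"]*c[1]/-c[2])
C=cloud(d,T);print(C[0,320],C[240,320])
f=np.load("pics/b_wrist.npz");im=f["img"];hs=cv2.cvtColor(im,cv2.COLOR_RGB2HSV);print(hs[208:275:6,320].tolist())
E
```

```text
327.8992775391878 -150.49099833587528
[ 0.5713615  -0.17773912  0.13709275] [ 0.59494842 -0.29976167  0.1321443 ]
[[26, 138, 252], [26, 139, 252], [21, 166, 228], [18, 34, 173], [16, 32, 173], [20, 129, 195], [21, 159, 194], [21, 160, 191], [27, 145, 255], [26, 142, 251], [25, 144, 251], [21, 148, 209]]
```

Request:
jog_arm:
  targets: [3.8, 0.1, 0, 0, 6.5, 3.8, 0.1, 0, 0, 6.5, 3.8, 0, 0, 0, 6.5, 3.8, 0, 0, 0, 6.5, 3.8, 0, 0, 0, 6.5, 0, 0, 0, 0, 6.5, 0, 0, 0, 0, 6.5, 0, 0, 0, 0, 6.5]

```text
clock: 17.95
tcp_pos: [0.5631, -0.1248, 0.2047]
eef_rot: [1.997, 2.423, 0.0]
contact_force: [0.2, -0.4, 0.2]
finger_gap: 0.065
grip_force: 0.0
```

```bash
python3 st.py; python3 vial.py f
```

```text
17.95 [-2.180e-01  3.590e-01 -6.400e-02  1.147e+00 -1.000e-03  1.161e+00] [ 0.5631 -0.1248  0.2047] yaw 101.02 tilt [ 0.0011 -0.0008] gap 0.065 F [ 0.2 -0.4  0.2] 0.0
vial px 325 231 310 411 193 347
across [-0.0062  0.0016  0.0094] along [-0.021   0.0071  0.0293]
-40 248 247 237 | -39 248 247 238 | -38 248 247 238 | -37 248 247 238 | -36 248 247 238 | -35 248 247 239 | -34 248 247 238 | -33 248 247 237 | -32 248 247 238 | -31 248 247 239 | -30 248 247 238 | -29 250 249 240 | -28 242 237 223 | -27 118 114 103 | -26 105 103 94 | -25 106 102 94 | -24 108 105 96 | -23 102 102 98 | -22 151 132 96 | -21 246 213 94 | -20 245 219 101 | -19 244 217 100 | -18 247 220 100 | -17 205 171 78 | -16 165 135 61 | -15 172 140 64 | -14 174 142 65 | -13 173 142 64 | -12 174 143 65 | -11 173 141 64 | -10 173 141 64 | -9 177 144 65 | -8 137 112 52 | -7 24 20 22 | -6 144 119 54 | -5 179 146 66 | -4 175 142 59 | -3 157 139 106 | -2 159 151 140 | -1 168 159 144 | 0 175 165 150 | 1 177 166 152 | 2 178 168 154 | 3 180 170 155 | 4 178 167 153 | 5 178 167 153 | 6 180 169 155 | 7 179 169 155 | 8 160 151 139 | 9 148 140 130 | 10 140 128 115 | 11 182 147 62 | 12 185 152 69 | 13 93 80 51 | 14 89 74 46 | 15 243 218 102 | 16 248 225 107 | 17 247 224 107 | 18 246 223 105 | 19 246 223 106 | 20 247 223 107 | 21 247 223 106 | 22 246 224 106 | 23 246 223 106 | 24 247 224 107 | 25 247 224 107 | 26 246 223 106 | 27 247 224 107 | 28 247 223 105 | 29 224 182 82 | 30 152 127 67 | 31 221 217 202 | 32 252 253 246 | 33 249 249 242 | 34 248 249 242 | 35 248 249 242 | 36 248 249 242 | 37 248 249 242 | 38 248 250 242 | 39 248 250 242 | 40 248 250 243 |
```

View pics/f_v.png

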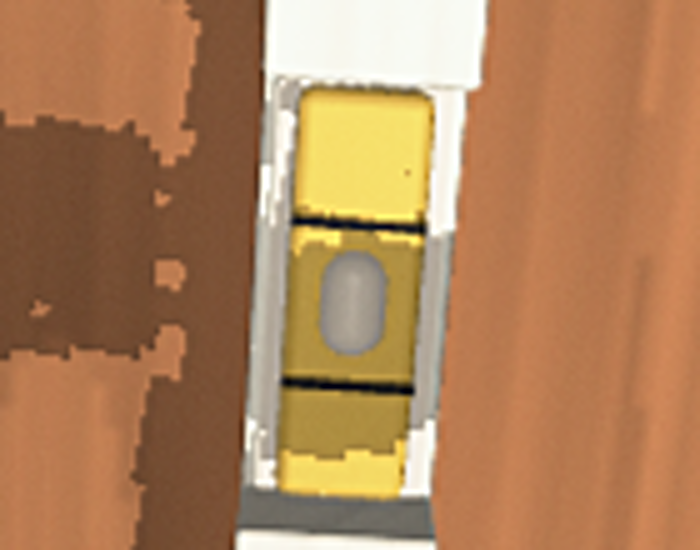

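The bubble spans -3.5 to 10.4 mm (mid 3.5) and the lines stand at -7 and 13.5 (mid 3.2). In the crop the lines are at rows 223 and 384 and the bubble runs from 250 to 355, so it is centred within 0.5 mm. Next I press: I turn so the open fingers straddle the notch along the level.

Request:
jog_arm:
  targets: [0, 0, 0, -7, 8.5, 0, 0, 0, -7, 8.5, 0, 0, 0, -7, 8.5, 0, 0, 0, -7, 8.5, 0, 0, 0, -7, 8.5, 0, 0, 0, -7, 8.5, 0, 0, 0, -7, 8.5, 0, 0, 0, -7, 8.5]

```text
clock: 18.67
tcp_pos: [0.5631, -0.1265, 0.2041]
eef_rot: [0.621, 3.079, -0.0]
contact_force: [-0.8, 0.3, 0.0]
finger_gap: 0.0851
grip_force: 0.0
```

Request:
jog_arm:
  targets: [0, 0, 0, -7, 8.5, 0, 0, 0, -7, 8.5, 0, 0, 0, -7, 8.5, 0, 0, 0, -7, 8.5, -0.25, 1.25, 0, -2, 8.5, 0, 0, 2, 0, 8.5, 0, 0, 2, 0, 8.5, 0, 0, 1, 0, 8.5]

```text
clock: 19.33
tcp_pos: [0.5634, -0.1119, 0.1522]
eef_rot: [0.187, -3.134, -0.001]
contact_force: [-0.7, 0.1, -0.4]
finger_gap: 0.0849
grip_force: 0.0
```

Request:
jog_arm:
  targets: [0, 0, 0, 0, 8.5, 0, 0, 0, 0, 8.5, 0, 0, 0, 0, 8.5]

```text
clock: 19.58
tcp_pos: [0.5648, -0.1122, 0.1551]
eef_rot: [-0.19, 3.135, -0.0]
contact_force: [-0.3, -0.5, 0.0]
finger_gap: 0.0848
grip_force: 0.0
```

```bash
python3 st.py; python3 - <<'E'
from h import *
for n in("side","wrist"):
    d,T,s=grab(n);save(f"g_{n}.png",d)
E
```

```text
19.58 [-0.196  0.386 -0.156  1.027  0.    -0.317] [ 0.5648 -0.1122  0.1551] yaw -173.06 tilt [ 0.0013 -0.0002] gap 0.0848 F [-0.3 -0.5  0. ] 0.0
```

View pics/g_wrist.png

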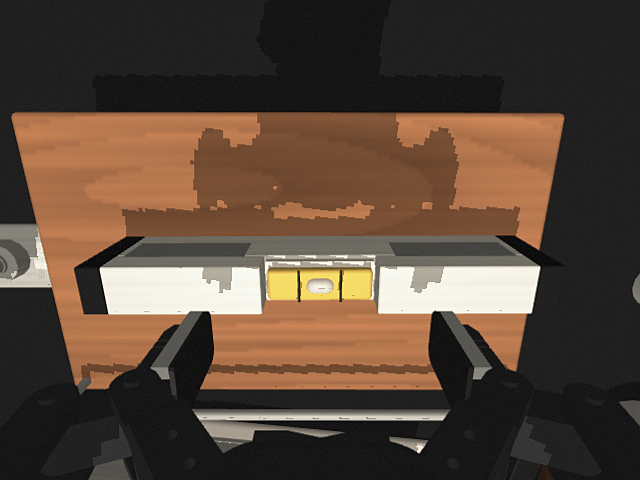

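The fingers are centred about the notch, with the vial lines at columns 299 and 341 and the bubble at 320. I go down now.

Request:
jog_arm:
  targets: [0, 0, 1, 0, 8.5, 0, 0, 1, 0, 8.5, 0, 0, 0.5, 0, 8.5, 0, 0, 0.2, 0, 8.5, 0, 0, 0.1, 0, 8.5, 0, 0, 0, 0, 8.5, 0, 0, 0, 0, 8.5]

```text
clock: 20.27
tcp_pos: [0.5642, -0.112, 0.1264]
eef_rot: [-0.191, 3.136, -0.0]
contact_force: [0.5, 0.1, 0.9]
finger_gap: 0.0849
grip_force: 0.0
```

Request:
jog_arm:
  targets: [0, 0, 0.1, 0, 8.5, 0, 0, 0.1, 0, 8.5, 0, 0, 0.1, 0, 8.5, 0, 0, 0, 0, 8.5]

```text
clock: 20.6
tcp_pos: [0.564, -0.112, 0.1232]
eef_rot: [0.191, -3.136, -0.0]
contact_force: [-0.8, 0.4, -0.5]
finger_gap: 0.0847
grip_force: 0.0
```

Request:
jog_arm:
  targets: [0, 0, 0.1, 0, 8.5, 0, 0, 0.1, 0, 8.5, 0, 0, 0, 0, 8.5]

```text
clock: 20.85
tcp_pos: [0.5642, -0.112, 0.122]
eef_rot: [-0.192, 3.135, -0.0]
contact_force: [-2.1, 0.3, 4.7]
finger_gap: 0.085
grip_force: 2.2
```

Request:
jog_arm:
  targets: [0, 0, 0.1, 0, 8.5, 0, 0, 0.05, 0, 8.5, 0, 0, 0, 0, 8.5, 0, 0, 0, 0, 8.5]

```text
clock: 21.18
tcp_pos: [0.5644, -0.112, 0.1219]
eef_rot: [-0.191, 3.134, -0.0]
contact_force: [-3.8, 0.7, 12.5]
finger_gap: 0.085
grip_force: 6.3
```

Request:
jog_arm:
  targets: [0, 0, 0.1, 0, 8.5, 0, 0, 0, 0, 8.5, 0, 0, 0, 0, 8.5, 0, 0, 0, 0, 8.5, 0, 0, 0, 0, 8.5, 0, 0, 0, 0, 8.5, 0, 0, 0, 0, 8.5, 0, 0, 0, 0, 8.5]

```text
clock: 21.85
tcp_pos: [0.5646, -0.112, 0.122]
eef_rot: [-0.191, 3.133, -0.001]
contact_force: [-5.3, 0.6, 18.2]
finger_gap: 0.0851
grip_force: 8.9
```

Request:
jog_arm:
  targets: [0, 0, 0, 0, 8.5, 0, 0, 0, 0, 8.5, 0, 0, 0, 0, 8.5, 0, 0, 0, 0, 8.5, 0, 0, 0, 0, 8.5, 0, 0, 0, 0, 8.5, 0, 0, 0, 0, 8.5, 0, 0, 0, 0, 8.5]

```text
clock: 22.52
tcp_pos: [0.5645, -0.112, 0.1219]
eef_rot: [-0.191, 3.133, -0.0]
contact_force: [-4.9, 0.4, 18.5]
finger_gap: 0.0851
grip_force: 8.9
```

Request:
jog_arm:
  targets: [0, 0, 0, 0, 8.5, 0, 0, 0, 0, 8.5, 0, 0, 0, 0, 8.5, 0, 0, 0, 0, 8.5, 0, 0, 0, 0, 8.5, 0, 0, 0, 0, 8.5, 0, 0, 0, 0, 8.5, 0, 0, 0, 0, 8.5]

```text
clock: 23.18
tcp_pos: [0.5645, -0.112, 0.1219]
eef_rot: [-0.191, 3.133, -0.001]
contact_force: [-5.4, 1.0, 16.8]
finger_gap: 0.0851
grip_force: 8.9
```

```bash
python3 st.py; python3 - <<'E'
from h import *
d,T,s=grab("wrist");save("k.png",d)
cv2.imwrite("pics/kc.png",cv2.resize(d["img"][230:390,200:440],(720,480),interpolation=cv2.INTER_CUBIC)[...,::-1])
E
```

```text
23.18 [-0.196  0.409 -0.213  0.946  0.    -0.318] [ 0.5645 -0.112   0.1219] yaw -173.02 tilt [ 0.0028 -0.0002] gap 0.0851 F [-5.4  1.  16.8] 8.9
```

View pics/kc.png

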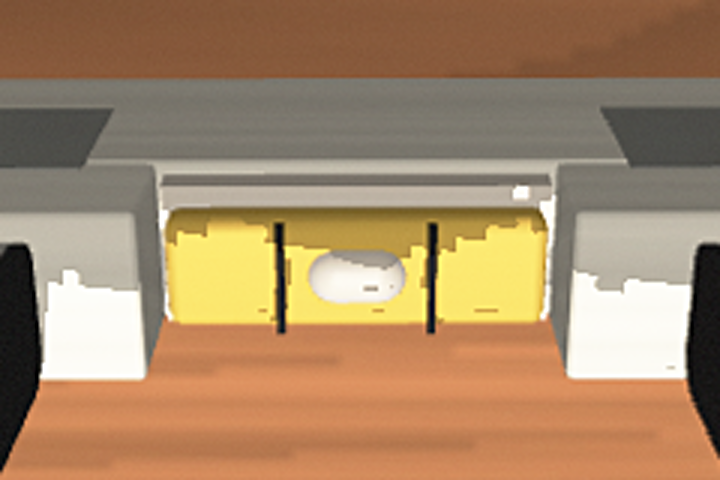

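With about 17 N pressing down, the bubble (columns 307-406) sits midway between the lines (280 and 432), so I hand it in.

```bash
python3 -c "
from bench import close_job
print(close_job())"
```

```text
the job is handed in; nothing more can be done
None
```

I handed the job in at about 23 s: the level stands along the shelf, the last image before hand-in shows the bubble midway between its lines, and the fingers are still pressing with about 17 N; the hand-in returned no verdict.

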